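Return the furnace kit to its shadow tiles

ROBOT

A 7-joint arm with a two-finger parallel gripper is mounted at the origin on a cart in front of the work surface, level with it; the furniture and walls round the work are solid. World frame = base frame: x ahead of the robot, y to its left, z up, the work surface at z = 0. Lengths are in m, angles in degrees, forces in N, time in s.
With the tool pointing down it reaches from about 0.35 to 0.775 m from the base axis. Payload 3.1 kg.
Tool frame: the origin (TCP) lies on the centre line of the jaws, within the pads' length; the fingertips stand 17 mm ahead of it and the grasp point (between the pads) lies 2 mm behind it (robot.tip_reach is the distance from the TCP to the fingertips, in m); z points along the fingers, y is the line along which they close (so a half turn about z gives the same grasp; the last joint's range is limited). The gripper opens to 85 mm and grips with 20 to 120 N. Pads are 22 mm wide; open, the fingers measure 114 mm over their backs; the gripper's body (76 mm by 85 mm) begins 54 mm behind the grasp point. The pads swing forward as they close: fully open they stand 13 mm farther back than shut.
Start: joints at [63.616, 17.813, 0.802, 86.603, -0.252, 75.585, -1.558], TCP at [0.224, -0.502, 0.248] pointing down, gripper open.
Joint ranges: [-154.91, 154.91], [-16.99, 109.72], [-72.82, 74.43], [7.12, 147.25], [-82.49, 262.49], [11.32, 116.49], [-174.64, 174.64]. Speed limits (degrees/s): [159.86, 159.86, 180, 180, 180, 180, 180].

INTERFACE

Orientations are given as [roll, pitch, yaw] about the fixed x, y, z axes, in that order (R = Rz(yaw) Ry(pitch) Rx(roll)).
In Python, from station import robot, fingers, vision, workorder, recognise gives the robot as it stands. Calls block until the motion is done:
- robot.move_to(position, orientation): joint-space move of the TCP to a pose.
- robot.line_to(position, orientation=None, velocity=0.15, f_stop=None): straight line of the TCP; orientation=None keeps the orientation; velocity is the mean speed in m/s. With f_stop (N) it stops when the force on the tool has changed by that much, and returns True; else False.
- robot.move_j(angles): joint-space move.
- fingers.gripper_to(opening, force=None): opening from 0.0 (shut) to 1.0 (fully open); force is the grip in N (None keeps the last); returns when the fingers have stopped.
- robot.pause(seconds).
- robot.inverse_kinematics(position, orientation): joint angles nearest the present ones, or None.
- vision.grab_frame(name): name is "scene" or "top" or "wrist"; returns the picture (420x560x3 uint8, red, green, blue); there is no depth.
- vision.calibration(name): a dict with "mtx" (3x3 intrinsics, pixels), "extrinsics" (4x4, takes a point from world to camera coordinates); the wrist camera has in their place "T_tool_cam" (4x4, takes a point from camera to tool coordinates, whose origin is the TCP and whose axes are the flange's). Camera axes: x right, y up, looking along -z (the intrinsics and any distortion apply to the point x, -y, -z); pixel columns grow to the right and rows downward; lengths in m; the calibration is good to about 2 mm. The wrist camera is an equidistant fisheye: a pixel r from the principal point sees the ray r / f radians off the axis. A picture is of the moment at which its call begins: read the wrist's pose just before it. calibration takes no time and is no camera call.
A pose or a line that the arm cannot do raises robot.PlanningError and nothing moves.
- workorder.close_job(): hands the job in; it is judged then, once.
Trained networks look in the newest picture that a camera, given by its name, has taken for a name from the list of things; names that differ only in an ending like _2 or _b are one class to them, and where a whole thing is asked for, a point or a joint stands for the part that bears it (a point fixed in the world has none). Each returns a list of dicts, best first, with "p" (0 to 1); they miss things now and then, are a little off and sometimes report something else, mostly with a low value. They report only what shows in the picture. A call takes as long as a camera call.
- recognise(label, camera): "rect" ([centre column, centre row, width, height] in pixels, round what is visible of it).
Readings, each from a call of its own:
- robot.current_time_s(): time.
- robot.current_joint_positions(): joint angles.
- robot.current_dq(): joint speeds.
- robot.current_joint_torque(): joint torques, N m.
- robot.current_tool_pos(): TCP position.
- robot.current_eef_rot(): TCP orientation.
- robot.current_contact_force(): force on the tool from outside, world axes, zero at the start.
- robot.current_torque(): the same for the moment, N m.
- robot.current_finger_gap(): opening from 0.0 (shut) to 1.0 (fully open).
- robot.current_gripper_force(): force on a finger pad.
Only numpy, scipy, OpenCV 4.12 (cv2) and the standard library are available. Lean on these libraries where they do the work, as an engineer would, in place of code of your own. Each camera call takes 0.05 s, during which the arm holds its last target. There are 200 camera calls.

TASK

Put the furnace kit that lies on the flat pale plate away on its shadow tiles: set the sample boat, the small card carton, the reel of sealing tape and the rubber stopper each on the white tile that carries its own dark silhouette, standing upright as it stands now, centred on the silhouette and, for boat and carton, turned to line up with it (either way round). Leave the porcelain crucible where it is.

Things in the scene. Friction and masses are not known exactly. Their poses are not given: they have to be found in the camera images.
- boat: Open ceramic combustion sample boat, a long narrow trough with rounded ends, 82 x 21 x 12 mm, lying mouth up. Origin: centre of its underside; x along its length, y across, z up. Pinch it across the middle of its 21 mm width from above. Starts on the flat pale plate, 4 mm thick (top at z = 0.004), that lies on the bench to the right, in any of four places and at any yaw.
- carton: Small closed card carton (fuses), a plain flat cuboid 36 (x) x 60 (y) x 22 (z) mm, lying flat. Origin: centre of its underside; z up. Pinch it across its 36 mm width (along x). Starts on the flat pale plate, 4 mm thick (top at z = 0.004), that lies on the bench to the right, in any of four places and at any yaw.
- reel: Low round reel of sealing tape with a hole in the middle, 52 mm across, 15 mm high, lying flat. Origin: centre of its underside; z up, the axis of the reel. Pinch it across its diameter. Starts on the flat pale plate, 4 mm thick (top at z = 0.004), that lies on the bench to the right, in any of four places and at any yaw.
- stopper: Dark bored rubber stopper, slightly tapered, wide end up, 31 mm across at the top, 26 mm high, standing. Origin: centre of its underside; z up. Pinch it across its diameter. Starts on the flat pale plate, 4 mm thick (top at z = 0.004), that lies on the bench to the right, in any of four places and at any yaw.
- crucible: Pale porcelain crucible, an open tapered cup 43 mm across the rim, 32 mm high, standing. It stands on the bench among the tiles, has no tile and stays where it is. Origin: centre of its underside; z up.
- boat_tile: White tile 106 (x) x 46 (y) x 4 mm with a flat dark long narrow silhouette with rounded corners, 87 x 25 mm, centred, long along x: the place of the boat, whose x axis lies along the tile's x axis. Origin: centre of its underside, so the top is 4 mm above the origin; z up. Fixed to the bench, on the bare bench ahead and to the left, in any order and at any yaw.
- carton_tile: White tile 62 (x) x 84 (y) x 4 mm with a flat dark rectangular silhouette 40 (x) x 64 (y) mm, centred: the place of the carton, whose x axis lies along the tile's x axis. Origin: centre of its underside, so the top is 4 mm above the origin; z up. Fixed to the bench, on the bare bench ahead and to the left, in any order and at any yaw.
- reel_tile: White square tile 78 x 78 x 4 mm with a flat dark ring, 56 mm across outside, with a white spot 20 mm across in its middle, centred: the place of the reel. Origin: centre of its underside, so the top is 4 mm above the origin; z up. Fixed to the bench, on the bare bench ahead and to the left, in any order and at any yaw.
- stopper_tile: White square tile 60 x 60 x 4 mm with a flat dark disc 35 mm across, centred: the place of the stopper. Origin: centre of its underside, so the top is 4 mm above the origin; z up. Fixed to the bench, on the bare bench ahead and to the left, in any order and at any yaw.

How it is judged:
By the outcome, as a careful person would: the job done as asked, in the order asked, and still so for the second after the job is handed in, with the robot touching nothing.
It also fails if it takes over 109 s, if anything falls off the work surface, if the arm or the gripper's body presses on something with over 40 N, if the wrist force passes 120 N, or if a joint passes its speed limit or range.

## Working session

There is one attempt and no reset: what is moved stays moved. The work goes in short steps, each a Python script; the robot and the scene stay as the last script left them, time stands still between calls to the robot, and variables do not carry over. Pictures are saved under pics/ and viewed, at most 14 in all, crops included, and the job is handed in when it is done.

```bash
mkdir -p pics; ls
python3 - <<'E'
from station import robot, fingers, vision, workorder, recognise
import cv2, numpy as np
np.set_printoptions(precision=4,suppress=True)
for c in ("scene","top","wrist"):
    im=vision.grab_frame(c); cv2.imwrite(f"pics/{c}0.png",im[:,:,::-1])
    print(c,vision.calibration(c))
    for n in ["boat","carton","reel","stopper","crucible","boat_tile","carton_tile","reel_tile","stopper_tile"]:
        print(n,[(np.round(d["rect"],1).tolist(),round(d["p"],2)) for d in recognise(n,c)[:2]])
print(robot.current_time_s(),robot.current_tool_pos(),robot.current_eef_rot(),robot.current_finger_gap())
a=cv2.imread("pics/scene0.png");b=cv2.imread("pics/top0.png")
E
```

```text
pics
scene {'mtx': array([[472.3331,   0.    , 269.4071],
       [  0.    , 472.3331, 214.4864],
       [  0.    ,   0.    ,   1.    ]]), 'extrinsics': array([[ 0.8584, -0.5125, -0.0235, -0.4967],
       [ 0.2579,  0.3915,  0.8833, -0.1623],
       [-0.4435, -0.7642,  0.4682, -1.1365],
       [ 0.    ,  0.    ,  0.    ,  1.    ]])}
boat [([336.2, 248.3, 25.4, 18.1], 0.49)]
carton [([357.1, 299.0, 26.9, 31.3], 0.58)]
reel [([294.4, 252.3, 24.0, 13.3], 0.5)]
stopper [([321.2, 273.1, 13.8, 14.5], 0.6)]
crucible []
boat_tile []
carton_tile [([188.3, 185.9, 22.7, 11.1], 0.57)]
reel_tile [([201.6, 192.7, 6.9, 12.0], 0.63)]
stopper_tile []
top {'mtx': array([[409.24  ,   0.    , 283.4918],
       [  0.    , 409.24  , 209.5765],
       [  0.    ,   0.    ,   1.    ]]), 'extrinsics': array([[-0.0022, -0.9999,  0.0165, -0.0706],
       [ 0.9969, -0.0009,  0.0793, -0.5516],
       [-0.0792,  0.0166,  0.9967, -1.1158],
       [ 0.    ,  0.    ,  0.    ,  1.    ]])}
boat [([343.2, 180.4, 11.3, 27.4], 0.65)]
carton [([414.4, 216.3, 19.9, 25.6], 0.9)]
reel [([330.6, 219.6, 21.0, 16.1], 0.46), ([343
[... 161 characters left out ...]
_tile [([271.9, 238.9, 33.4, 33.5], 0.92)]
carton_tile [([133.5, 242.2, 24.4, 31.9], 0.74)]
reel_tile [([150.9, 187.3, 35.4, 33.6], 0.9)]
stopper_tile [([223.4, 242.1, 24.3, 29.5], 0.94)]
wrist {'mtx': array([[325.1923,   0.    , 281.3466],
       [  0.    , 325.1923, 215.5834],
       [  0.    ,   0.    ,   1.    ]]), 'T_tool_cam': array([[-0.0007,  0.9474,  0.32  ,  0.0815],
       [ 1.    ,  0.0007,  0.    ,  0.0004],
       [-0.0002,  0.32  , -0.9474, -0.1256],
       [ 0.    ,  0.    ,  0.    ,  1.    ]])}
boat []
carton []
reel []
stopper []
crucible []
boat_tile []
carton_tile []
reel_tile []
stopper_tile []
1.5 [ 0.2237 -0.5025  0.2483] [179.9992   0.0018  23.9968] 1.0021087953465881
```

Run:
```python
import cv2
for c,(x,y,w,h) in dict(scene=(100,140,300,200),top=(100,140,360,150)).items():
    im=cv2.imread(f"pics/{c}0.png")[y:y+h,x:x+w]
    s=800/w; cv2.imwrite(f"pics/{c}0c.png",cv2.resize(im,None,fx=s,fy=s,interpolation=cv2.INTER_CUBIC))
```

```text
(no output)
```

View pics/scene0c.png

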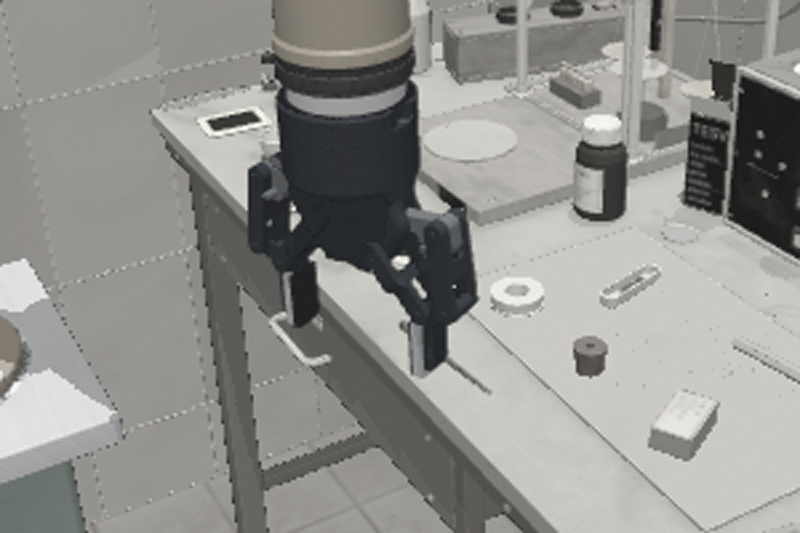

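View pics/top0c.png

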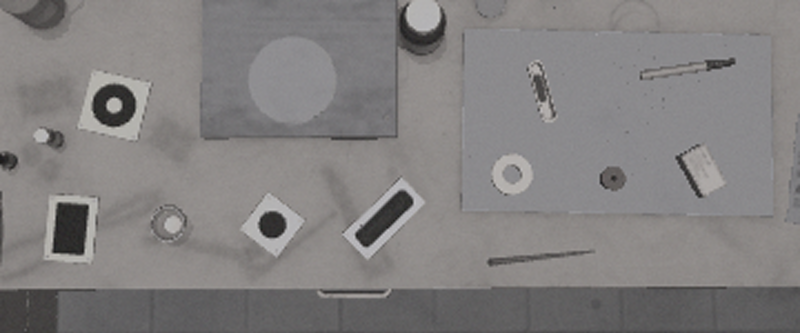

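The scene view shows boat, reel, stopper and carton on the plate (crop px ~630,285 / 517,294 / 590,355 / 685,424). The top view shows the tiles on the left: ring (113,105), rectangle (70,230), disc (271,225) and slot (385,218). The crucible is at (169,223). I'll compute rough positions, then look closer with the wrist camera.

```bash
cat > h.py <<'E'
from station import robot, fingers, vision, workorder, recognise
import cv2, numpy as np
from scipy.spatial.transform import Rotation as Ro
np.set_printoptions(precision=4,suppress=True)
def rot(o): return Ro.from_euler('xyz',o,degrees=True).as_matrix()
def campose(c,pose=None):
    k=vision.calibration(c)
    if c!="wrist": return np.linalg.inv(k["extrinsics"]),k["mtx"]
    T=np.eye(4);T[:3,3]=pose[0];T[:3,:3]=rot(pose[1])
    return T@k["T_tool_cam"],k["mtx"]
def project(P,c,pose=None):
    T,K=campose(c,pose); p=(np.asarray(P,float)-T[:3,3])@T[:3,:3]
    v=p*[1,-1,-1]
    if c=="wrist":
        r=np.linalg.norm(v[...,:2],axis=-1); th=np.arctan2(r,v[...,2]); s=th/np.maximum(r,1e-12)
    else: s=1/v[...,2]
    return np.stack([K[0,0]*v[...,0]*s+K[0,2],K[1,1]*v[...,1]*s+K[1,2]],-1)
def ray(uv,c,pose=None):
    T,K=campose(c,pose); a=(np.asarray(uv,float)-K[:2,2])/[K[0,0],K[1,1]]
    if c=="wrist":
        r=np.linalg.norm(a); v=np.r_[a/max(r,1e-12)*np.sin(r),np.cos(r)]
    else: v=np.r_[a,1]
    return T[:3,3],T[:3,:3]@(v*[1,-1,-1])
def onplane(uv,z,c,pose=None):
    o,d=ray(uv,c,pose); return (o+d*(z-o[2])/d[2])[:2]
def meet(rays):  # least-squares meeting point
    A=sum(np.eye(3)-np.outer(d,d)/(d@d) for o,d in rays)
    b=sum((np.eye(3)-np.outer(d,d)/(d@d))@o for o,d in rays); return np.linalg.solve(A,b)
def wpose(): return np.array(robot.current_tool_pos()),np.array(robot.current_eef_rot())
def ortho(im,c,pose,z,cx,cy,half,res=0.0005):
    "map view: column grows with -y (right), row grows with -x (towards robot)"
    n=int(2*half/res); g=(np.arange(n)-n/2+.5)*res
    X=(cx-g)[:,None]+0*g; Y=(cy-g)[None,:]+0*g[:,None]
    m=project(np.stack([X,Y,X*0+z],-1),c,pose).astype(np.float32)
    return cv2.remap(im,m[...,0],m[...,1],cv2.INTER_CUBIC)
E
python3 - <<'E'
from h import *
im=cv2.imread("pics/top0.png"); s=800/360
pts=dict(boat=(542,91,.012),reel=(512,174,.012),stopper=(613,178,.02),carton=(700,170,.02),pen=(690,70,.008),boat_tile=(385,218,.004),carton_tile=(71,229,.004),reel_tile=(114,105,.004),stopper_tile=(272,225,.004),crucible=(169,223,.02),stand=(397,137,.03),plateL=(462,28,.004),plateR=(772,215,.004))
for n,(u,v,z) in pts.items():
    uv=(u/s+100,v/s+140); print(n,onplane(uv,z,"top"))
for p in [(.45,-.33),(.40,-.2),(.45,-.2),(.35,-.33),(.5,-.33),(.45,.3),(.4,.1),(.4,.2),(.4,.4)]:
    for z in (.15,.2):
        print(p,z,[(y,robot.inverse_kinematics([*p,z],[180,0,y]) is not None) for y in (0,90,180,-90)])
E
```

```text
boat [ 0.6335 -0.2427]
reel [ 0.5277 -0.2032]
stopper [ 0.522  -0.3293]
carton [ 0.532  -0.4395]
pen [ 0.6613 -0.4342]
boat_tile [ 0.4726 -0.0427]
carton_tile [0.4596 0.3516]
reel_tile [0.6166 0.3015]
stopper_tile [0.4641 0.0997]
crucible [0.4668 0.2252]
stand [ 0.5729 -0.0579]
plateL [ 0.7165 -0.1419]
plateR [ 0.4754 -0.5355]
(0.45, -0.33) 0.15 [(0, True), (90, True), (180, True), (-90, True)]
(0.45, -0.33) 0.2 [(0, True), (90, True), (180, True), (-90, True)]
(0.4, -0.2) 0.15 [(0, True), (90, True), (180, True), (-90, True)]
(0.4, -0.2) 0.2 [(0, True), (90, True), (180, True), (-90, True)]
(0.45, -0.2) 0.15 [(0, True), (90, True), (180, True), (-90, True)]
(0.45, -0.2) 0.2 [(0, True), (90, True), (180, True), (-90, True)]
(0.35, -0.33) 0.15 [(0, True), (90, True), (180, True), (-90, True)]
(0.35, -0.33) 0.2 [(0, True), (90, True), (180, True), (-90, True)]
(0.5, -0.33) 0.15 [(0, True), (90, True), (180, True), (-90, True)]
(0.5, -0.33) 0.2 [(0, True), (90, True), (180, True), (-90, True)]
(0.45, 0.3) 0.15 [(0, True), (90, True), (180, True), (-90, True)]
(0.45, 0.3) 0.2 [(0, True), (90, True), (180, True), (-90, True)]
(0.4, 0.1) 0.15 [(0, True), (90, True), (180, True), (-90, True)]
(0.4, 0.1) 0.2 [(0, True), (90, True), (180, True), (-90, True)]
(0.4, 0.2) 0.15 [(0, True), (90, True), (180, True), (-90, True)]
(0.4, 0.2) 0.2 [(0, True), (90, True), (180, True), (-90, True)]
(0.4, 0.4) 0.15 [(0, True), (90, True), (180, True), (-90, True)]
(0.4, 0.4) 0.2 [(0, True), (90, True), (180, True), (-90, True)]
```

Run:
```python
from h import *
import pickle
V=[]
for p,y in [((.52,-.40),90),((.46,-.07),90),((.50,.2),90),((.50,.4),-90),((.46,.13),-90),((.52,-.22),-90)]:
    robot.move_to([*p,.23],[180,0,y]); robot.pause(.15)
    w=wpose(); im=vision.grab_frame("wrist"); i=len(V); V.append((w,im)); cv2.imwrite(f"pics/w{i}.png",im[:,:,::-1])
    for n in ["boat","carton","reel","stopper"] if i in(0,5) else ["boat_tile","carton_tile","reel_tile","stopper_tile","crucible"]:
        d=recognise(n,"wrist")
        if d: print(i,n,[(np.round(e["rect"],1).tolist(),round(e["p"],2),onplane(e["rect"][:2],.004,"wrist",w)) for e in d[:2]])
pickle.dump(V,open("V.pkl","wb")); print(robot.current_time_s())
cv2.imwrite("pics/m1.png",np.hstack([cv2.resize(V[i][1][:,:,::-1],(400,300)) for i in (0,5)]))
t=[cv2.resize(V[i][1][:,:,::-1],(400,300)) for i in (1,2,4,3)]
cv2.imwrite("pics/m2.png",np.vstack([np.hstack(t[:2]),np.hstack(t[2:])]))
```

```text
0 boat [([387.7, 42.8, 70.6, 25.5], 0.57, array([ 0.6342, -0.2412]))]
0 carton [([297.4, 220.6, 63.0, 53.2], 0.82, array([ 0.5357, -0.446 ]))]
0 reel [([290.8, 14.6, 51.4, 24.5], 0.78, array([ 0.5283, -0.215 ]))]
0 stopper [([285.9, 115.4, 33.0, 30.2], 0.77, array([ 0.5226, -0.3271])), ([388.4, 44.9, 69.3, 25.5], 0.41, array([ 0.635 , -0.2436]))]
1 boat_tile [([293.8, 156.6, 95.3, 95.1], 0.75, array([ 0.4736, -0.0411]))]
1 carton_tile [([287.1, 32.3, 77.4, 64.6], 0.27, array([0.4666, 0.0953]))]
1 stopper_tile [([289.1, 32.1, 76.1, 64.2], 0.92, array([0.4687, 0.0955]))]
2 boat_tile [([264.9, 346.8, 74.9, 54.5], 0.96, array([ 0.4758, -0.0358]))]
2 carton_tile [([244.4, 43.2, 85.1, 53.5], 0.88, array([0.4619, 0.3525]))]
2 reel_tile [([387.0, 95.2, 79.8, 86.9], 0.61, array([0.6163, 0.2985]))]
2 stopper_tile [([254.8, 260.2, 65.4, 58.1], 0.67, array([0.4677, 0.1032]))]
2 crucible [([247.9, 164.1, 37.9, 43.0], 0.81, array([0.4637, 0.2197]))]
3 carton_tile [([316.9, 143.8, 78.9, 57.6], 0.75, array([0.4611, 0.3534]))]
3 reel_tile [([174.4, 104.5, 77.9, 75.9], 0.74, array([0.6171, 0.3065]))]
3 crucible [([314.5, 21.7, 44.3, 38.2], 0.95, array([0.4643, 0.2184]))]
4 boat_tile [([267.3, 39.0, 94.6, 75.9], 0.85, array([ 0.475 , -0.0287]))]
4 carton_tile [([279.7, 340.1, 55.0, 32.9], 0.7, array([0.4617, 0.3513])), ([269.1, 37.6, 97.9, 75.2], 0.56, array([ 0.4731, -0.0302]))]
4 reel_tile [([167.3, 306.5, 56.6, 60.4], 0.75, array([0.6154, 0.2996]))]
4 stopper_tile [([277.7, 155.1, 72.8, 76.1], 0.92, array([0.4639, 0.0986]))]
4 crucible [([275.9, 268.3, 37.9, 39.8], 0.97, array([0.4663, 0.2361]))]
5 boat [([176.5, 170.0, 68.6, 29.0], 0.84, array([ 0.6384, -0.2389]))]
5 carton [([260.0, 4.5, 29.3, 9.1], 0.76, array([ 0.5421, -0.4211]))]
5 reel [([274.9, 203.3, 50.3, 49.3], 0.65, array([ 0.5268, -0.1988]))]
5 stopper [([276.8, 85.2, 30.4, 28.3], 0.76, array([ 0.5242, -0.3295]))]
14.8917
```

View pics/m1.png

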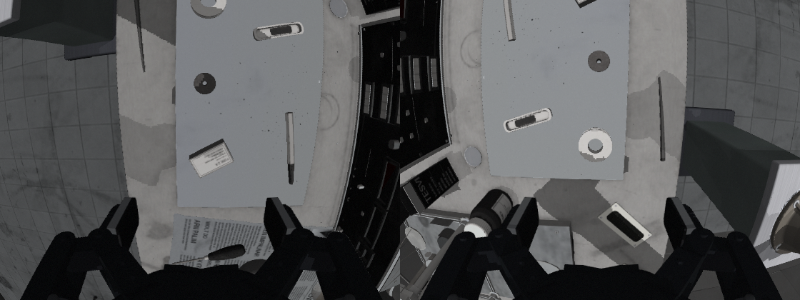

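View pics/m2.png

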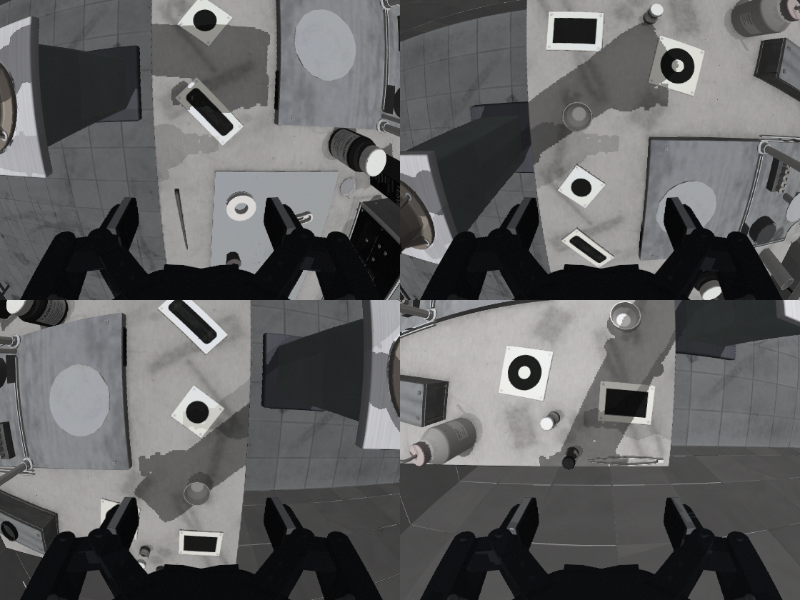

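The plate views show all four pieces unobstructed, plus a pen. The carton is cut off in the second one. The tile views show each silhouette at least twice. Next I'll fit the known outlines jointly across the views, after one more view that covers the carton.

```bash
cat > fit.py <<'E'
from h import *
from scipy.optimize import least_squares
def rectpts(a,b,r=0):
    if r==0: q=np.array([[1,1],[-1,1],[-1,-1],[1,-1]])*[a/2,b/2]
    else: q=np.array([[sx*(a/2-r)+r*np.cos(t),sy*(b/2-r)+r*np.sin(t)] for sx,sy,t0 in((1,1,0),(-1,1,90),(-1,-1,180),(1,-1,270)) for t in np.radians(np.linspace(t0,t0+90,8))])
    return np.concatenate([np.linspace(q[i-1],q[i],6) for i in range(len(q))])
def circ(d): t=np.linspace(0,2*np.pi,60,endpoint=False); return np.c_[np.cos(t),np.sin(t)]*d/2
def prism(base,h,k=1.0): # k = base scale
    return np.vstack([np.c_[base,0*base[:,0]+h]]+([np.c_[base*k,0*base[:,0]]] if h else []))
M=dict(boat=prism(rectpts(.082,.021,.010),.012,.95),carton=prism(rectpts(.036,.060),.022),reel=prism(circ(.052),.015),stopper=prism(circ(.031),.026,.85),
 boat_tile=prism(rectpts(.087,.025,.006),0),carton_tile=prism(rectpts(.040,.064),0),reel_tile=prism(circ(.056),0),stopper_tile=prism(circ(.035),0))
def place(n,x,y,z,yaw):
    c,s=np.cos(yaw),np.sin(yaw); return M[n]@np.array([[c,s,0],[-s,c,0],[0,0,1]])+[x,y,z]
def feat(c):
    m=cv2.moments(np.asarray(c,np.float32).reshape(-1,1,2)); A=m["m00"]
    return np.array([m["m10"]/A,m["m01"]/A]),np.sqrt(A),np.array([m["mu20"]-m["mu02"],2*m["mu11"]])/A/np.sqrt(A)
def model(n,p,cam,pose):
    h=cv2.convexHull(project(place(n,*p),cam,pose).astype(np.float32)); return h
U=6
def seg(n,im,cam,pose,x0,pad=8):
    uv=project(place(n,*x0),cam,pose); lo=np.floor(uv.min(0)-pad).astype(int); hi=np.ceil(uv.max(0)+pad).astype(int)
    if (lo<0).any() or hi[0]>560 or hi[1]>420: return None
    r=im[lo[1]:hi[1],lo[0]:hi[0]].astype(np.float32)
    if "tile" in n: g=-r.mean(2)
    else:
        b=np.median(np.concatenate([r[:3].reshape(-1,3),r[-3:].reshape(-1,3),r[:,:3].reshape(-1,3),r[:,-3:].reshape(-1,3)]),0); g=np.abs(r-b).max(2)
    g=cv2.resize(g,None,fx=U,fy=U,interpolation=cv2.INTER_LINEAR)
    t=-70 if "tile" in n else 18
    m=(g>t).astype(np.uint8)
    cs,_=cv2.findContours(m,cv2.RETR_EXTERNAL,cv2.CHAIN_APPROX_NONE)
    mid=np.array(g.shape[::-1])/2
    cs=[c for c in cs if cv2.contourArea(c)>.1*g.size*.3] or cs
    c=max(cs,key=cv2.contourArea)
    c=cv2.convexHull(c).reshape(-1,2); return (c+.5)/U-.5+lo
def fit(n,views,x0,zfree=True):
    obs=[(feat(c),cam,po) for im,cam,po in views if (c:=seg(n,im,cam,po,x0)) is not None]
    def res(p,zf=None):
        q=[p[0],p[1],p[2] if zfree else x0[2],p[3]]; o=[]
        for (c,a,e),cam,po in obs:
            C,A,E=feat(model(n,q,cam,po)); o+=[*(C-c),.3*(A-a),*(.5*(E-e)*(1 if n.split("_")[0] in("boat","carton") else 0))]
        return np.r_[o,(p[3]-x0[3])*1e-3]
    s=least_squares(res,x0,x_scale=[.01,.01,.01,.1],diff_step=1e-4,max_nfev=60); return s.x,s.fun[:-1].reshape(-1,5)
E
python3 - <<'E'
from fit import *
import pickle
robot.move_to([.52,-.31,.2],[180,0,-90]); robot.pause(.15)
V=pickle.load(open("V.pkl","rb")); V.append((wpose(),vision.grab_frame("wrist"))); pickle.dump(V,open("V.pkl","wb"))
W=lambda *i:[(V[k][1],"wrist",V[k][0]) for k in i]
d=np.radians
X0=dict(boat=(.635,-.241,.004,d(100-85)),reel=(.527,-.2,.004,0),stopper=(.522,-.329,.004,0),carton=(.534,-.442,.004,d(30)),
 boat_tile=(.474,-.040,.004,d(-45)),carton_tile=(.4605,.352,.004,d(85)),reel_tile=(.6165,.302,.004,0),stopper_tile=(.4645,.0985,.004,0))
vs=dict(boat=(0,5,6),reel=(5,1),stopper=(0,5,6),carton=(0,6),boat_tile=(1,4,2),carton_tile=(2,3),reel_tile=(2,3),stopper_tile=(1,2,4))
out={}
for n in X0:
    best=None
    for yaw in ([X0[n][3]] if n.split("_")[0] in("reel","stopper") else d([0,45,90,135])):
        for zf in (0,1):
            x,r=fit(n,W(*vs[n]),(*X0[n][:3],yaw),zf)
            if best is None or (r**2).sum()<best[zf][2] if best and zf in best else True: best={**(best or {}),zf:(x,r,(r**2).sum())}
    for zf in(0,1): print(n,zf,best[zf][0][:3],np.degrees(best[zf][0][3])%180)
    print(best[0][1].round(1).tolist()); out[n]=best[0][0]
pickle.dump(out,open("out.pkl","wb"))
ov=[]
for k in (0,6,2,1,3,5):
    im=V[k][1][:,:,::-1].copy()
    for n,p in out.items():
        h=model(n,[p[0],p[1],.004,p[3]],"wrist",V[k][0]); cv2.polylines(im,[np.int32(h*8)],True,(0,0,255),1,cv2.LINE_AA,3)
    ov.append(im[:330])
cv2.imwrite("pics/o1.png",cv2.resize(np.vstack([np.hstack(ov[:2]),np.hstack(ov[2:4])]),(800,472),interpolation=cv2.INTER_AREA))
E
```

```text
boat 0 [ 0.6342 -0.2425  0.021 ] 14.675931424823261
boat 1 [ 0.6349 -0.2419  0.002 ] 14.5940209455892
[[-0.2, 0.8, -0.0, -0.2, 0.0], [-0.3, 0.4, -0.1, -0.1, 0.1], [0.1, 0.5, -0.0, -0.1, 0.0]]
reel 0 [ 0.529  -0.2015  0.004 ] 0.15165067485364608
reel 1 [ 0.5291 -0.2016  0.0023] 175.51007977468936
[[-0.4, 0.6, -0.0, 0.0, -0.0], [-0.4, 0.7, -0.2, 0.0, -0.0]]
stopper 0 [ 0.5231 -0.3271  0.004 ] 7.4413862729514335
stopper 1 [ 0.5231 -0.327   0.0017] 161.59087578451255
[[-0.7, 0.9, -0.1, -0.0, -0.0], [-0.3, 0.4, -0.1, 0.0, -0.0], [-0.3, 0.6, -0.0, -0.0, 0.0]]
carton 0 [ 0.5331 -0.4415 -0.0832] 121.57294606962272
carton 1 [ 0.5346 -0.443  -0.0034] 128.62257664305332
[[-0.5, 0.7, 0.0, -0.2, -0.0], [-0.4, 0.6, 0.1, -0.2, -0.1]]Traceback (most recent call last):
  File "<stdin>", line 15, in <module>
  File "fit.py", line 42, in fit
    s=least_squares(res,x0,x_scale=[.01,.01,.01,.1],diff_step=1e-4,max_nfev=60); return s.x,s.fun[:-1].reshape(-1,5)
    return func(*args, **kwargs)
    result = trf(vector_fun.fun, vector_fun.jac, x0, f0, J0, lb, ub, ftol, xtol,
                 gtol, max_nfev, x
[... 1213 characters left out ...]
~~~~~~~~^^^
    return self.f(x, *self.args, **self.kwargs)
           ~~~~~~^^^^^^^^^^^^^^^^^^^^^^^^^^^^^^
  File "fit.py", line 40, in res
    C,A,E=feat(model(n,q,cam,po)); o+=[*(C-c),.3*(A-a),*(.5*(E-e)*(1 if n.split("_")[0] in("boat","carton") else 0))]
               ~~~~~^^^^^^^^^^^^
  File "fit.py", line 18, in model
    h=cv2.convexHull(project(place(n,*p),cam,pose).astype(np.float32)); return h
                     ~~~~~~~^^^^^^^^^^^^^^^^^^^^^^
  File "h.py", line 12, in project
    T,K=campose(c,pose); p=(np.asarray(P,float)-T[:3,3])@T[:3,:3]
        ~~~~~~~^^^^^^^^
  File "h.py", line 7, in campose
    k=vision.calibration(c)
ValueError: time passes only in moves, steps and waits
```

```bash
sed -i 's/^def campose/_K={}\ndef calib(c):\n    if c not in _K: _K[c]=vision.calibration(c)\n    return _K[c]\ndef campose/; s/    k=vision.calibration(c)/    k=calib(c)/' h.py
sed -i 's/diff_step=1e-4/diff_step=1e-3/; s/\[\*(C-c),/[*(C-c-BIAS*(cam=="wrist")),/; s/^U=6/U=6; BIAS=np.array([-.4,.65])/' fit.py
cat > m.py <<'E'
from fit import *
import pickle
V=pickle.load(open("V.pkl","rb"))
W=lambda *i:[(V[k][1],"wrist",V[k][0]) for k in i]
d=np.radians
X0=dict(boat=(.635,-.242,.004,d(15)),reel=(.529,-.2015,.004,.1),stopper=(.523,-.327,.004,.1),carton=(.534,-.442,.004,d(30)),
 boat_tile=(.474,-.040,.004,d(-45)),carton_tile=(.4605,.352,.004,d(85)),reel_tile=(.6165,.302,.004,.1),stopper_tile=(.4645,.0985,.004,.1))
vs=dict(boat=(0,5,6),reel=(5,1),stopper=(0,5,6),carton=(0,6),boat_tile=(1,4,2),carton_tile=(2,3),reel_tile=(2,3),stopper_tile=(1,2,4))
out={}
for n in X0:
    best={}
    for yaw in ([.1] if n.split("_")[0] in("reel","stopper") else d([1,45,90,135])):
        for zf in (0,1):
            x,r=fit(n,W(*vs[n]),(*X0[n][:3],yaw),zf)
            if zf not in best or (r**2).sum()<best[zf][2]: best[zf]=(x,r,(r**2).sum())
    for zf in(0,1): print(n,zf,best[zf][0][:3],round(np.degrees(best[zf][0][3])%180,1))
    print(best[0][1].round(1).tolist()); out[n]=best[0][0]; out[n][2]=.004
pickle.dump(out,open("out.pkl","wb"))
ov=[]
for k in (0,6,2,1):
    im=V[k][1][:,:,::-1].copy()
    for n,p in out.items():
        h=model(n,p,"wrist",V[k][0]); cv2.polylines(im,[np.int32(h*8)],True,(0,0,255),1,cv2.LINE_AA,3)
    ov.append(im[:250,130:480])
cv2.imwrite("pics/o1.png",cv2.resize(np.vstack([np.hstack(ov[:2]),np.hstack(ov[2:4])]),(800,571)))
E
python3 m.py
```

```text
boat 0 [ 0.6343 -0.2423  0.6831] 14.5
boat 1 [ 0.6343 -0.2423  0.004 ] 14.5
[[0.2, 0.0, -0.0, -0.2, 0.1], [-0.0, -0.1, -0.1, -0.1, 0.1], [0.2, 0.1, -0.1, -0.1, 0.1]]
reel 0 [ 0.529  -0.2015  0.    ] 161.5
reel 1 [ 0.529  -0.2015  0.0039] 11.7
[[0.0, 0.0, -0.0, 0.0, -0.0], [0.0, 0.0, -0.2, 0.0, -0.0]]
stopper 0 [ 0.5232 -0.3269  0.004 ] 163.1
stopper 1 [ 0.5232 -0.3269  0.0034] 104.4
[[-0.1, 0.1, -0.1, -0.0, -0.0], [-0.1, -0.1, -0.0, 0.0, -0.0], [-0.1, 0.1, -0.0, -0.0, 0.0]]
carton 0 [ 0.5332 -0.4414  0.004 ] 119.0
carton 1 [ 0.5332 -0.4416  0.0033] 118.9
[[-0.1, 0.0, 0.0, -0.1, 0.1], [-0.1, 0.0, 0.2, -0.1, -0.0]]
boat_tile 0 [ 0.4738 -0.0402  0.004 ] 134.0
boat_tile 1 [ 0.4738 -0.0397  0.0055] 133.9
[[0.0, 0.3, 0.2, 0.0, 0.1], [-0.0, -0.5, 0.3, 0.0, 0.0]]
carton_tile 0 [0.4621 0.3544 1.757 ] 86.0
carton_tile 1 [0.4619 0.3547 0.0023] 86.0
[[-0.1, 0.0, 0.2, 0.0, -0.0], [-0.1, 0.0, 0.1, 0.0, 0.0]]
reel_tile 0 [0.6184 0.3033 0.004 ] 4.2
reel_tile 1 [0.6194 0.3034 0.0009] 35.7
[[0.0, -0.0, 0.2, -0.0, 0.0], [0.0, -0.0, 0.3, -0.0, -0.0]]
stopper_tile 0 [0.4665 0.101  0.004 ] 148.9
stopper_tile 1 [0.4665 0.101  0.004 ] 139.8
[[-0.1, -0.1, 0.2, 0.0, -0.0], [0.1, -0.1, 0.3, 0.0, 0.0], [-0.1, -0.2, 0.3, -0.0, 0.0]]
```

View pics/o1.png

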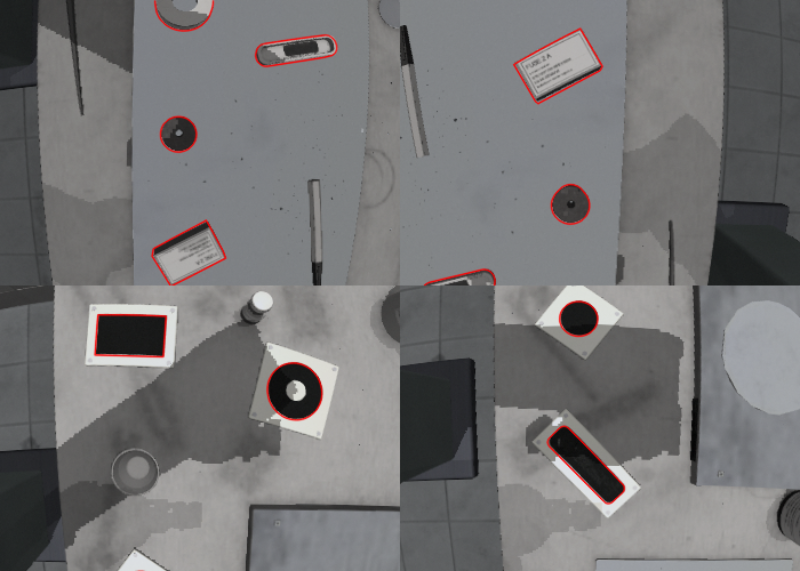

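The fitted outlines sit on the pieces and silhouettes. Free-fit heights come out at 1–6 mm against the 4 mm expected, and the areas match. Now I'll pick the boat.

```bash
cat > pp.py <<'E'
from fit import *
import pickle
O=pickle.load(open("out.pkl","rb"))
G=dict(boat=(.0225,.45,40),carton=(.024,.65,30),reel=(.021,.85,35),stopper=(.026,.6,40)) # TCP z, pre-opening, force
def choose(p,yaw,sym=False):
    q=np.array(robot.current_joint_positions()); best=None
    for a in ([yaw,yaw+180] if not sym else yaw+np.arange(0,360,15)):
        a=(a+180)%360-180
        s=robot.inverse_kinematics(list(p),[180,0,a])
        if s is None: continue
        c=np.abs(np.array(s)-q).max()+.3*abs(s[6])
        if best is None or c<best[0]: best=(c,a)
    return best[1]
def pick(n,yaw=None):
    x,y,_,th=O[n]; g,op,f=G[n]
    a=choose((x,y,.11),np.degrees(th)-(90 if n=="carton" else 0)) if yaw is None else yaw
    robot.move_to([x,y,.11],[180,0,a]); fingers.gripper_to(op)
    robot.line_to([x,y,.045],velocity=.2)
    hit=robot.line_to([x,y,g],velocity=.08,f_stop=12)
    fingers.gripper_to(0.0,force=f)
    print(n,"yaw",a,"hit",hit,"gap mm",robot.current_finger_gap()*85,"F",robot.current_gripper_force(),"tcp",robot.current_tool_pos())
    robot.line_to([x,y,.12],velocity=.25)
    print("lifted gap",robot.current_finger_gap()*85,"t",robot.current_time_s()); return a
def put(n,a,rel,yaw=None,dx=(0,0)):
    x,y,_,th=O[n+"_tile"]; x+=dx[0]; y+=dx[1]; g=G[n][0]
    b=yaw if yaw is not None else choose((x,y,.12),np.degrees(th)-(90 if n=="carton" else 0))
    robot.move_to([x,y,.12],[180,0,b])
    robot.line_to([x,y,.04],velocity=.2)
    hit=robot.line_to([x,y,g+.0005],velocity=.05,f_stop=8); robot.pause(.15)
    print("put hit",hit,"tcp",robot.current_tool_pos(),"gap",robot.current_finger_gap()*85)
    fingers.gripper_to(rel); robot.pause(.1); robot.line_to([x,y,.12],velocity=.2)
    print("t",robot.current_time_s())
E
python3 - <<'E'
from pp import *
print("tip",robot.tip_reach)
a=pick("boat"); print(robot.tip_reach)
cv2.imwrite("pics/p1.png",vision.grab_frame("wrist")[:,:,::-1])
E
```

```text
tip 0.017
boat yaw 14.488599458066972 hit False gap mm 18.63886315335445 F 39.19087469112128 tcp [ 0.6347 -0.2425  0.0231]
lifted gap 18.83163461581058 t 19.1583
0.017
```

View pics/p1.png

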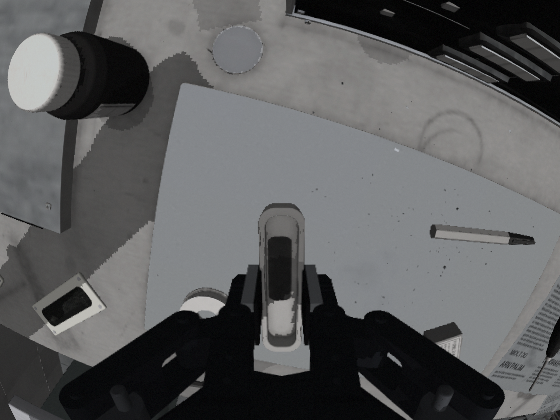

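The boat is held centred and level between the pads (px 282,275). Next is placing it and checking.

Run:
```python
from pp import *
put("boat",None,.5)
cv2.imwrite("pics/p2.png",vision.grab_frame("wrist")[150:,100:460,::-1])
a=pick("carton"); put("carton",a,.6)
cv2.imwrite("pics/p3.png",np.hstack([cv2.imread("pics/p2.png"),vision.grab_frame("wrist")[150:,100:460,::-1]]))
```

```text
put hit True tcp [ 0.4742 -0.0402  0.0229] gap 19.02564803011614
t 22.825
carton yaw 28.978213455603168 hit False gap mm 35.22438199288799 F 31.057677268981934 tcp [ 0.5335 -0.4419  0.0247]
lifted gap 35.23574383592831 t 26.3833
put hit False tcp [0.4621 0.3544 0.0245] gap 35.090159647278675
t 31.3833
```

View pics/p3.png

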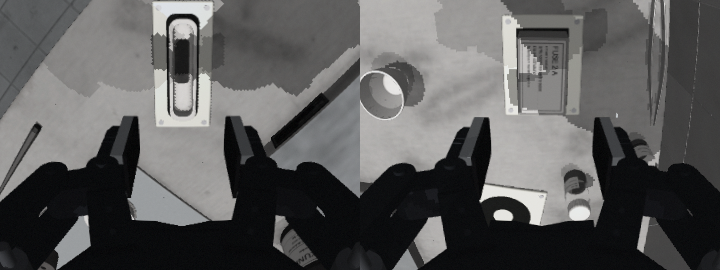

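Boat and carton both sit on their silhouettes. Reel and stopper next.

Run:
```python
from pp import *
b=choose((*O["reel_tile"][:2],.12),-64)
a=pick("reel",b if robot.inverse_kinematics([*O["reel"][:2],.11],[180,0,b]) else None); put("reel",a,.8,yaw=b)
y=choose((*O["stopper"][:2],.11),0); a=pick("stopper",y); put("stopper",a,.6,yaw=y)
# verification views
L=[]
for p,yw in [((.46,-.07),90),((.50,.2),90),((.50,.4),-90),((.46,.13),-90)]:
    robot.move_to([*p,.23],[180,0,yw]); robot.pause(.15); L.append((wpose(),vision.grab_frame("wrist")))
pickle.dump(L,open("L.pkl","wb")); print(robot.current_time_s())
P={n:[*O[n+"_tile"][:2],.004,O[n+"_tile"][3]] for n in G}
ov=[]
for n,k in [("boat",0),("boat",3),("stopper",0),("stopper",3),("reel",1),("reel",2),("carton",1),("carton",2)]:
    w,im=L[k]; im=im[:,:,::-1].copy()
    u,v=project(P[n][:3],"wrist",w); A=cv2.getRotationMatrix2D((u,v),0,1.); A*=3.3; A[:,2]+= 100-np.array([0,0])-A[:,:2]@[u,v]-A[:,2]
    im=cv2.warpAffine(im,A,(200,200),flags=cv2.INTER_CUBIC)
    for h in (model(n,P[n],"wrist",w),model(n+"_tile",P[n],"wrist",w)):
        h=(h.reshape(-1,2)-BIAS)@A[:,:2].T+A[:,2]; cv2.polylines(im,[np.int32(h*8)],True,(0,0,255),1,cv2.LINE_AA,3)
    ov.append(im)
cv2.imwrite("pics/v1.png",np.vstack([np.hstack(ov[:4]),np.hstack(ov[4:])]))
```

```text
Traceback (most recent call last):
ValueError: The truth value of an array with more than one element is ambiguous. Use a.any() or a.all()
```

```bash
cat > ver.py <<'E'
from pp import *
L=[]
for p,yw in [((.46,-.07),90),((.50,.2),90),((.50,.4),-90),((.46,.13),-90)]:
    robot.move_to([*p,.23],[180,0,yw]); robot.pause(.15); L.append((wpose(),vision.grab_frame("wrist")))
pickle.dump(L,open("L.pkl","wb")); print(robot.current_time_s())
P={n:[*O[n+"_tile"][:2],.004,O[n+"_tile"][3]] for n in G}
ov=[]
for n,k in [("boat",0),("boat",3),("stopper",0),("stopper",3),("reel",1),("reel",2),("carton",1),("carton",2)]:
    w,im=L[k]; im=im[:,:,::-1].copy(); s=2.2
    u,v=project(P[n][:3],"wrist",w); A=np.array([[s,0,100-s*u],[0,s,100-s*v]])
    im=cv2.warpAffine(im,A,(200,200),flags=cv2.INTER_CUBIC)
    for h in (model(n,P[n],"wrist",w),model(n+"_tile",P[n],"wrist",w)):
        h=(h.reshape(-1,2)-BIAS)@A[:,:2].T+A[:,2]; cv2.polylines(im,[np.int32(h*8)],True,(0,0,255),1,cv2.LINE_AA,3)
    ov.append(im)
cv2.imwrite("pics/v1.png",np.vstack([np.hstack(ov[:4]),np.hstack(ov[4:])]))
E
python3 - <<'E'
from pp import *
b=choose((*O["reel_tile"][:2],.12),-64)
ok=robot.inverse_kinematics([*O["reel"][:2],.11],[180,0,b]) is not None
a=pick("reel",b if ok else None); put("reel",a,.8,yaw=b)
y=choose((*O["stopper"][:2],.11),0); a=pick("stopper",y); put("stopper",a,.6,yaw=y)
import ver
E
```

```text
reel yaw 116 hit False gap mm 49.94930428804647 F 36.54186961473897 tcp [ 0.5296 -0.2019  0.0217]
lifted gap 49.93138445502657 t 35.5917
put hit True tcp [0.6186 0.3035 0.0218] gap 49.724818034296355
t 39.6417
stopper yaw 0 hit False gap mm 27.653581003804135 F 39.47982173063792 tcp [ 0.5235 -0.3272  0.0267]
lifted gap 27.17308941475674 t 43.9417
put hit False tcp [0.4666 0.1011 0.0266] gap 27.56323013140035
t 47.7167
54.2917
```

View pics/v1.png

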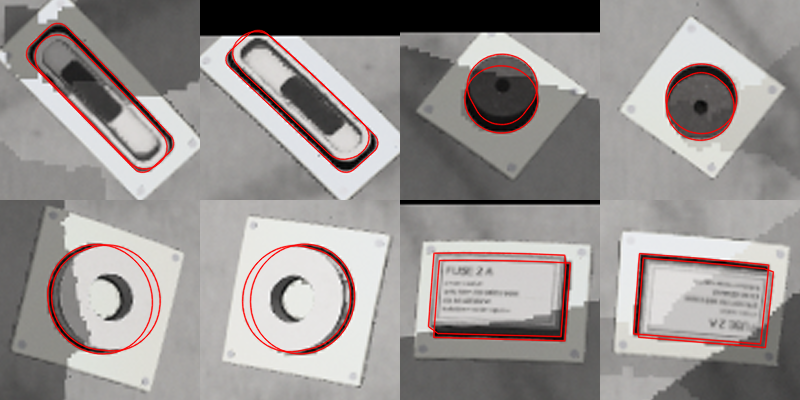

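The views show all four pieces on their tiles. I'll zoom in on the reel, boat and stopper, mapped to the plane of their top faces, to check the centring.

Run:
```python
from fit import *
import pickle
O=pickle.load(open("out.pkl","rb"));L=pickle.load(open("L.pkl","rb"))
ov=[]
for n,k,zt in [("boat",0,.016),("boat",3,.016),("carton",2,.026),("stopper",0,.030),("reel",1,.019),("reel",2,.019),("carton",1,.026),("stopper",3,.030)]:
    w,im=L[k]; o=O[n+"_tile"]; K=calib("wrist"); K0=K["mtx"].copy(); K["mtx"]=K0.copy(); K["mtx"][:2,2]-=BIAS
    m=ortho(im[:,:,::-1].copy(),"wrist",w,zt,o[0],o[1],.05,.0005); K["mtx"]=K0
    p=M[n][M[n][:,2]>0][:,:2]; c,s=np.cos(o[3]),np.sin(o[3]); p=p@np.array([[c,s],[-s,c]])
    h=np.c_[-p[:,1],-p[:,0]]/.0005+100
    cv2.polylines(m,[np.int32(cv2.convexHull(h.astype(np.float32))*8)],True,(0,0,255),1,cv2.LINE_AA,3); ov.append(m)
cv2.imwrite("pics/v2.png",np.vstack([np.hstack(ov[:4]),np.hstack(ov[4:])]))
```

```text
(no output)
```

View pics/v2.png

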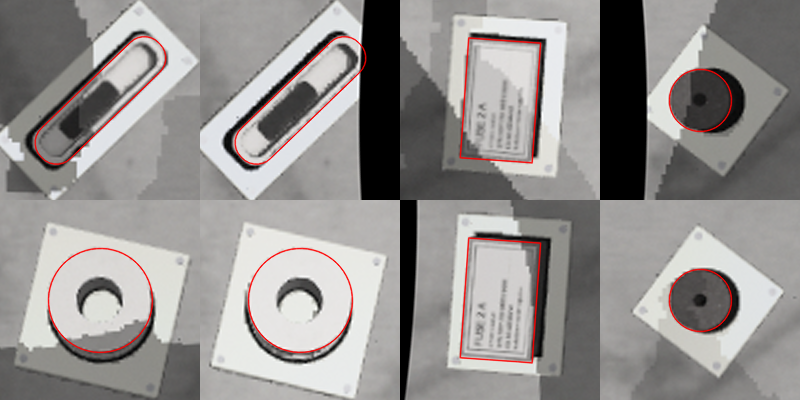

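Reel, carton and stopper match to within about 1 mm. The boat looks shifted a few mm in one view, so I'll look at it straight from above from two opposite sides.

```bash
cat > bv.py <<'E'
from fit import *
import pickle,sys
O=pickle.load(open("out.pkl","rb")); o=O["boat_tile"]; ov=[]; raw=[]
for yw,ty in ((-90,.045),(90,-.125)):
    robot.move_to([.474,ty,.16],[180,0,yw]); robot.pause(.2); w,im=wpose(),vision.grab_frame("wrist"); raw.append((w,im))
    K=calib("wrist"); K0=K["mtx"].copy(); K["mtx"]=K0.copy(); K["mtx"][:2,2]-=BIAS
    for zt,n in ((.004,"boat_tile"),(.016,"boat")):
        m=ortho(im[:,:,::-1].copy(),"wrist",w,zt,o[0],o[1],.055,.000367)
        p=M[n][M[n][:,2]==M[n][:,2].max()][:,:2]; c,s=np.cos(o[3]),np.sin(o[3]); p=p@np.array([[c,s],[-s,c]])
        h=np.c_[-p[:,1],-p[:,0]]/.000367+150
        cv2.polylines(m,[np.int32(cv2.convexHull(h.astype(np.float32))*8)],True,(0,0,255),1,cv2.LINE_AA,3); ov.append(m[:299,:299])
    K["mtx"]=K0
cv2.imwrite("pics/%s.png"%sys.argv[1],np.vstack([np.hstack(ov[:2]),np.hstack(ov[2:])]))
pickle.dump(raw,open("B.pkl","wb")); print(robot.current_time_s())
E
python3 bv.py b1
```

```text
57.3417
```

View pics/b1.png

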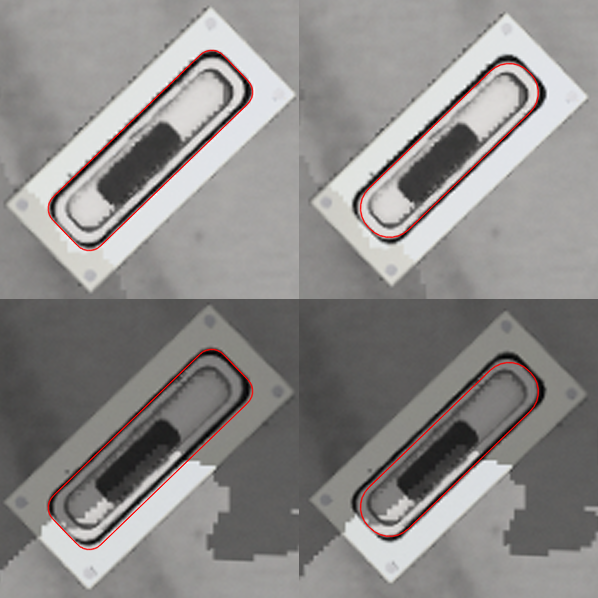

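From overhead the tile outline matches, and the boat lies inside its silhouette with even margins, aligned and within about 1 mm. I'm handing the job in.

```bash
python3 -c "
from station import workorder
print(workorder.close_job())"
```

```text
the job is handed in; nothing more can be done
None
```

The boat, carton, reel and stopper each stand upright on their own silhouettes, centred to about 1 mm by the camera checks with the boat and carton lined up; the crucible was left alone, and the job was handed in at about 57 s of the 109 s allowed.

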